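Post the tabbed sample pack into the sample box

TASK

Take the carton with the hang tab out of the wooden rack and post it, tab up, through the slot in the plate on top of the steel sample box, pushing it gently past the sprung cheeks so that it drops completely inside and you let go of it. The carton is easily crushed: feel for the slot and do not force the carton against the box. Leave the two plain cartons, the tape roll and the mug where they are.

Things in the scene. Friction and masses are not known exactly. Their poses are not given: they have to be found in the camera images.
- pack: The sample pack: flat upright carton, 105 to 190 g. Body 14 mm thick (its x) x 110 mm wide (its y) x 75 mm tall, edges rounded 2 mm; centred on top a narrower stiff hang tab (see pack_tab). 131 mm tall in all. Origin: centre of the underside, z up. Starts upright in any of the rack's pockets, with 1.5 mm play each way in x and 3 mm in y. It crushes if pressed on the box with over 30 N.
- pack_tab (a point): Centre of the top edge of the pack's hang tab, 131 mm above the pack's underside. The tab is 12 mm thick (pack's x) x 44 mm wide (pack's y) x 56 mm tall, with a dark dot near its top. Pick the pack by it from above, fingers closing along the pack's x. Neighbouring cartons stand 60 mm or more away along x, tops at most 94 mm above the table (this point is 137 mm above it).
- box: The sample box, fixed: grey steel, 150 mm (its x) x 180 mm (its y), 160 mm tall to the top of the slot plate; clear panes on its -x and +x faces. Origin: centre of its underside, on the table. Inner floor 6 mm above it. Two rails 10 mm wide along x at y = -85 and +85 mm, tops at 166 mm, hold the slot plate; small screw heads on them at x = -55 mm reach 176 mm.
- box_top (a point): Middle of the box at the height of the slot plate's upper face, 160 mm up. The 4 mm plate (120 mm in x, 158 mm in y) is clamped anywhere along its rails: the through slot, 17 mm (box x) x 115 mm (box y), is centred at y = 0 but at an UNMEASURED x from -14 to +14 mm. The plate stays put under allowed forces. The clear height above the slot is open.
- lug_line (a point): Point 18 mm above the plate, over the box's middle. Two stop lugs stand on the plate on the +x side of the slot: 18 mm tall, 5 mm thick, at y from 35 to 57 and -57 to -35 mm. Their -x faces are flush with the slot's +x edge (8.5 mm from the slot's centre): a carton slid just over the plate towards box +x until felt to touch them need only go back 1.5 mm to be centred.
- cheeks (a point): Point 24 mm under the plate's upper face. Two sprung cheeks under the slot's ends, 6 to 28 mm deep, gap 106 mm, must be spread by the carton, 110 mm wide, with a steady push of up to about 10 N (then 2 to 5 N; more than 15 N risks crushing), from the lower edge 10 mm deep until the top of the 75 mm body is 31 mm below the plate (tab top then 25 mm above it). Then, let go, the carton falls inside.
- rack: Plywood rack, fixed to the table: base 190 mm (its x) x 140 mm (its y) x 6 mm; three pockets 17 mm (x) x 116 mm (y) x 40 mm deep, centred at x = -60, 0 and +60 mm, y = 0, their walls 8 mm thick and ending 46 mm above the table. Origin: centre of its underside, on the table.
- plain_a: A plain carton without a tab, 14 x 110 x 88 mm tall, loose in a rack pocket. Origin: centre of the underside. Leave it.
- plain_b: A plain carton without a tab, 14 x 70 x 80 mm tall, loose in a rack pocket. Origin: centre of the underside. Leave it.
- tape: Cardboard tape core lying flat, 90 mm across, 48 mm tall. Origin: centre of the underside. Leave it.
- mug: White mug, 76 mm across, 85 mm tall. Origin: centre of the underside. Leave it.
There are look-alikes about, which are no part of the job. Leave any blue look-alike of the pack alone.

How it is judged (in metres and radians):
On the way, in this order (a step that is already met when the one before it is completed fails the run):
1. the tabbed carton is lifted out of the rack (height (world z) of pack above 0.07 m), for 0.1 s.
2. the tabbed carton, upright and tab up, has its lower edge at least 10 mm inside the slot (z of pack in the frame of box between 0.03 and 0.15 m and angle between pack's own z axis and vertical below 0.25 rad and x of pack in the frame of box between -0.03 and 0.03 m and y of pack in the frame of box between -0.015 and 0.015 m), for 0.1 s.
At the end, for the whole second after the job is handed in: The tabbed carton is at rest (slower than 0.05 m/s) entirely inside the sample box: its tab's top is at least 10 mm below the plate's upper face, its underside's centre less than 100 mm above the box's underside, and both are within the box's outline (z of pack in the frame of box below 0.1 m and z of pack_tab in the frame of box below 0.15 m and x of pack in the frame of box between -0.075 and 0.075 m and y of pack in the frame of box between -0.09 and 0.09 m and x of pack_tab in the frame of box between -0.075 and 0.075 m and y of pack_tab in the frame of box between -0.09 and 0.09 m and linear speed of pack below 0.05 m/s); the robot touches nothing.
It fails at once if the tabbed carton is pressed against the box, its plate, lugs or cheeks with more than 30 N before it has dropped to the box's floor (contact force between pack and box above 30 N and z of pack in the frame of box above 0.03 m).
It fails at once if the robot presses on the box with more than 30 N (contact force between any of the fingers, the arm and box above 30 N).
It fails at once if a plain carton, the tape roll or the mug is moved more than 20 mm (distance of any of plain_a, plain_b, tape, mug from where it was at the start of the episode above 0.02 m).
It also fails if it takes over 61 s, if anything falls off the work surface, if the arm or the gripper's body presses on something with over 40 N, if the wrist force passes 120 N, or if a joint passes its speed limit or range.

ROBOT

A 7-joint arm with a two-finger parallel gripper is mounted at the origin on the work surface. World frame = base frame: x ahead of the robot, y to its left, z up, the work surface at z = 0. Lengths are in mm, angles in rad, forces in N, time in s.
With the tool pointing down it reaches from about 400 to 875 mm from the base axis. Payload 4.4 kg.
Tool frame: the origin (TCP) lies at the very end of the fingers, on their centre line; the grasp point (between the pads) lies 19 mm behind it; z points along the fingers, x is the direction in which the jaws open and shut, and the axes are right-handed (so a half turn about z gives the same grasp; the last joint's range is limited). The gripper opens to 85 mm and grips with 20 to 120 N. Pads are 22 mm wide; open, the fingers measure 114 mm over their backs; the gripper's body (76 mm by 85 mm) begins 54 mm behind the grasp point. The pads swing forward as they close: fully open they stand 13 mm farther back than shut.
Start: joints at [1.167, 0.628, 0.038, 1.517, -0.027, 0.996, -0.02], TCP at [215.446, -613.271, 231.313] pointing down, gripper open.
Joint ranges: [-3.06, 3.06], [-0.37, 2.12], [-1.25, 1.32], [0.18, 2.47], [-1.1, 4.24], [0.23, 1.98], [-2.94, 2.94]. Speed limits (rad/s): [2.57, 2.57, 3.14, 3.14, 3.14, 3.14, 3.14].

INTERFACE

Orientations are given as [roll, pitch, yaw] about the fixed x, y, z axes, in that order (R = Rz(yaw) Ry(pitch) Rx(roll)).
In Python, from cell import ctrl gives the robot as it stands.
- The arm moves only by the shell command python3 -m creep 'ROWS'. ROWS is text: rows parted by semicolons, each of 7 numbers parted by spaces: the shift along the tool's x, y, z in units of 40 mm (1.0 is 40 mm), then the turn, a rotation vector about the tool's x, y, z in degrees, then the closure, from 0 (fully open) to 1 (shut). In form: x y z rx ry rz grip; .... A call has 1 to 10 rows; each row is the pose to reach, as a shift and turn from the pose commanded when the call began, along the tool's axes at that moment; what a row does not reach only later rows make up. A row lasts 1/12 s, in which the tool goes at most 41.7 mm and 7.16 degrees, less where a joint would pass 70% of its speed; a pose out of reach is approached as far as the arm can. A call with a gripper value outside its range is refused whole. The fingers move at their own pace and stop on an object; the grip force is fixed at half the most. Time passes only in rows, so rows that repeat a pose let the fingers close. It gives the time, the measured TCP pose, the force and the opening at its end, in the units of the state.
- ctrl.read_state(): the state, without advancing time (a new reading comes with each control period).
- ctrl.get_image(name): name is "scene" or "top"; returns a dict with "img" (480x640x3 uint8, red, green, blue), "vfov" (degrees; the focal length in pixels is half the picture's height over the tangent of half this angle, whatever the lens; pixels are square), "cx", "cy" (the principal point, pixels), "T" (4x4, takes a point from camera to world coordinates). Camera axes: x right, y up, looking along -z (the intrinsics and any distortion apply to the point x, -y, -z); pixel columns grow to the right and rows downward; lengths in mm; the calibration is good to about 2 mm. A picture is of the moment at which its call begins. There is no depth.
- ctrl.finish_job(): hands the job in, once; it reports no verdict.
Trained networks look in the newest picture that a camera, given by its name, has taken for a name from the list of things; names that differ only in an ending like _2 or _b are one class to them, and where a whole thing is asked for, a point or a joint stands for the part that bears it (a point fixed in the world has none). Each returns a list of dicts, best first, with "score" (0 to 1); they miss things now and then, are a little off and sometimes report something else, mostly with a low value. They report only what shows in the picture. A call takes as long as a camera call. They do not tell look-alikes from the thing itself.
- ctrl.boxes_of(camera, thing): "rect" ([left, top, right, bottom] in pixels, round what is visible of it).
- ctrl.cut_out(camera, thing): "pixels" (480x640 bool, what is visible of it) and "rect" ([left, top, right, bottom] in pixels, round what is visible of it).
The state is a dict: "clock": time; "qpos": joint angles; "qd": joint speeds; "tau": joint torques, N m; "eef_pos": TCP position; "tool_rot": TCP orientation; "force": force on the tool from outside, world axes, zero at the start; "torque": the same for the moment, N m; "width": finger opening in mm.
Only numpy, scipy, OpenCV 4.12 (cv2) and the standard library are available. Lean on these libraries where they do the work, as an engineer would, in place of code of your own. Each camera call takes 0.05 s, during which the arm holds its last target.

## Working session

There is one attempt and no reset: what is moved stays moved. The work goes in short steps, Python scripts to look and compute and a shell command to move; the robot and the scene stay as the last step left them, time stands still between calls to the robot, and variables do not carry over. Pictures are saved under pics/ and viewed, and the job is handed in when it is done.

```bash
ls; mkdir -p pics
python3 - <<'E'
from cell import ctrl
import cv2
s=ctrl.read_state(); print(s)
for n in("scene","top"):
    d=ctrl.get_image(n); cv2.imwrite(f"pics/{n}0.png",d["img"][:,:,::-1]); print(n,d["vfov"],d["cx"],d["cy"],d["T"],[k for k in d], {k:d[k] for k in d if k not in("img","T")})
    for t in("pack","pack_tab","box","rack","plain_a","tape","mug"):
        print(t,[(round(float(r["score"]),2),[round(float(v)) for v in r["rect"]]) for r in ctrl.boxes_of(n,t)])
E
```

```text
pics
{'clock': 0.0, 'qpos': array([ 1.16721183,  0.62933209,  0.03838764,  1.51838085, -0.02699619,
        0.99628429, -0.0200045 ]), 'qd': array([-2.21214080e-04,  2.01538762e-03,  2.27289515e-04, -2.01766143e-04,
        1.10850027e-03,  2.05960975e-03,  1.89304187e-05]), 'tau': array([ 1.93029896e-04, -5.63410592e+01,  1.22595247e+00, -1.93444026e+01,
        1.08267830e-02,  1.06578832e-02,  5.14088458e-05]), 'eef_pos': array([ 215.25684726, -612.65812377,  230.39307508]), 'tool_rot': array([-3.14158835e+00,  1.88846952e-03, -1.23297060e+00]), 'force': array([0.12007875, 0.82111895, 0.07586001]), 'torque': array([-0.03649154,  0.00197302, -0.01628659]), 'width': 85.35119958286313}
scene 46.396699149489365 316.68434358584256 226.87718441274387 [[ 4.47156762e-01 -4.66223053e-01  7.63339305e-01  1.34603877e+03]
 [ 8.94300037e-01  2.17117849e-01 -3.91263702e-01 -4.01495240e+02]
 [ 1.66815700e-02  8.57610579e-01  5.14029008e-01  7.04915856e+02]
 [ 0.00000000e+00  0.00000000e+00  0.00000000e+00  1.00000000e+00]] ['img', 'vfov', 'cx', 'cy', 'T'] {'vfov': 46.396699149489365, 'cx': 316.6
[... 498 characters left out ...]
095386e-01 -1.65576690e-01  4.09651519e+02]
 [-9.99718354e-01 -1.07979226e-02  2.11333124e-02  1.32626712e+01]
 [ 1.90515775e-02  1.65829112e-01  9.85970457e-01  9.42990204e+02]
 [ 0.00000000e+00  0.00000000e+00  0.00000000e+00  1.00000000e+00]] ['img', 'vfov', 'cx', 'cy', 'T'] {'vfov': 49.31479862198584, 'cx': 322.360603227343, 'cy': 231.53566594932107}
pack [(0.8, [392, 251, 464, 270]), (0.72, [396, 340, 418, 417])]
pack_tab [(0.62, [392, 249, 463, 270]), (0.59, [392, 341, 420, 413])]
box [(0.7, [99, 184, 248, 306])]
rack [(0.68, [372, 210, 471, 321])]
plain_a [(0.65, [388, 214, 458, 238])]
tape [(0.92, [298, 104, 349, 161]), (0.54, [389, 251, 464, 273])]
mug [(0.96, [276, 295, 341, 336])]
```

View pics/scene0.png

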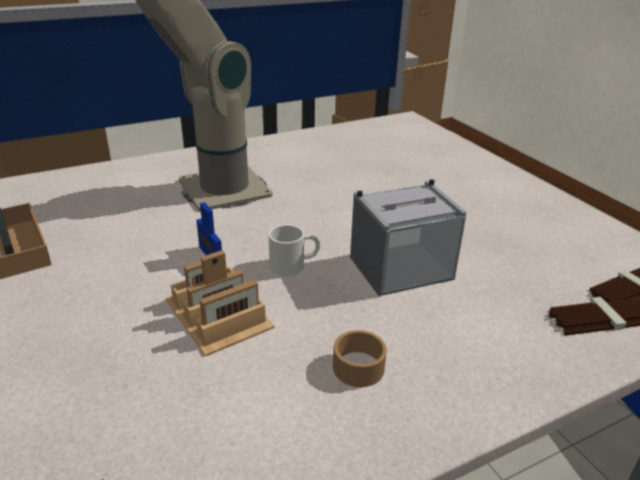

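View pics/top0.png

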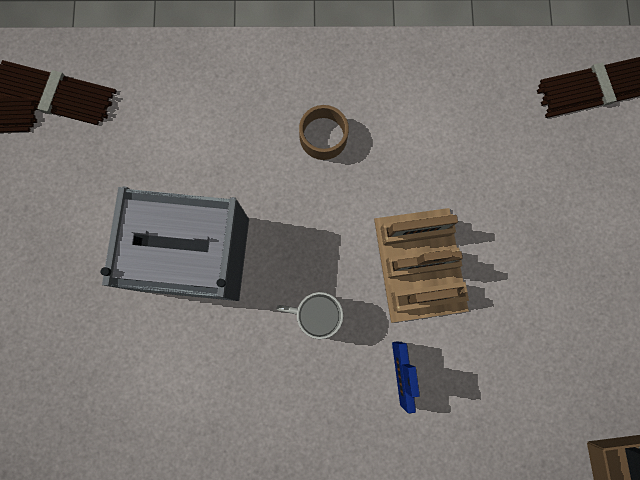

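The tabbed pack stands in the middle pocket (top ~(430,260), tab at ~(440,257)). The blue look-alike is at (405,378). The box is at (175,243), with its slot at (175,243) and the screws at (106,271) and (221,283). I'll enlarge the top view next.

```bash
cat > h.py <<'E'
import numpy as np, cv2
def f(d): return 240/np.tan(np.radians(d["vfov"]/2))
def ray(d,u,v):
    F=f(d); c=np.array([(u-d["cx"])/F,-(v-d["cy"])/F,-1.]); T=np.array(d["T"]); return T[:3,3],T[:3,:3]@c
def at_z(d,u,v,z):
    o,r=ray(d,u,v); return o+r*(z-o[2])/r[2]
def proj(d,p):
    T=np.array(d["T"]); c=T[:3,:3].T@(np.asarray(p,float)-T[:3,3]); F=f(d); return np.array([d["cx"]+F*c[0]/-c[2], d["cy"]-F*c[1]/-c[2]])
E
python3 - <<'E'
import cv2
a=cv2.imread("pics/top0.png"); 
cv2.imwrite("pics/box_c.png",cv2.resize(a[175:315,90:260],None,fx=4,fy=4,interpolation=cv2.INTER_CUBIC))
cv2.imwrite("pics/rack_c.png",cv2.resize(a[200:330,365:480],None,fx=4.5,fy=4.5,interpolation=cv2.INTER_CUBIC))
b=cv2.imread("pics/scene0.png")
cv2.imwrite("pics/srack_c.png",cv2.resize(b[240:360,150:290],None,fx=5,fy=5,interpolation=cv2.INTER_CUBIC))
E
```

```text
(no output)
```

View pics/box_c.png

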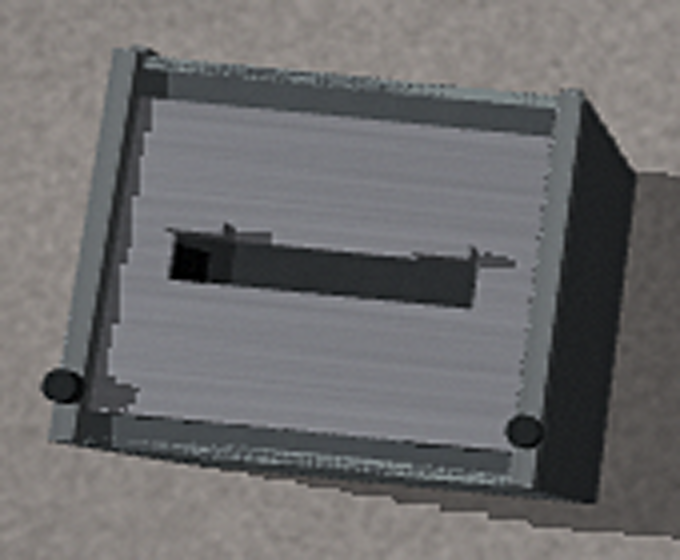

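View pics/rack_c.png

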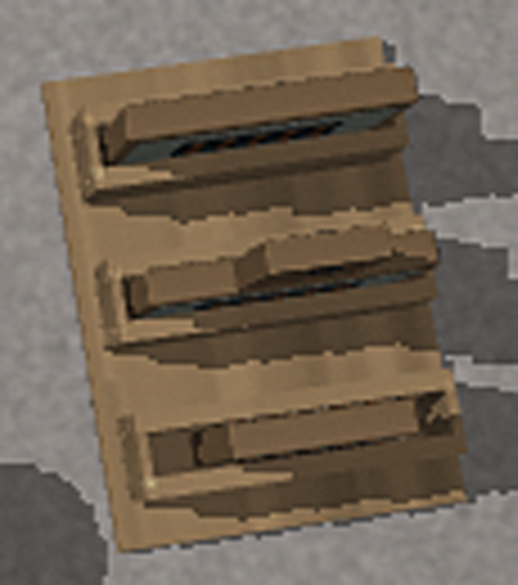

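View pics/srack_c.png

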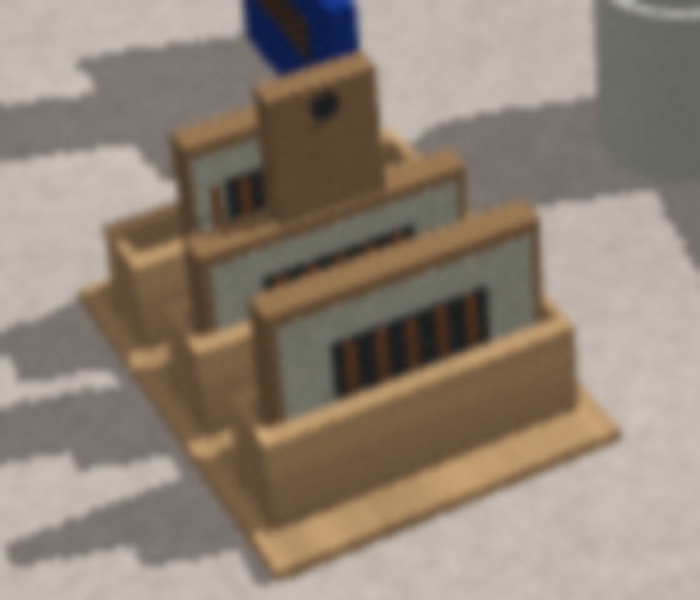

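```bash
cat > fit.py <<'E'
from h import *
from cell import ctrl
from scipy.optimize import least_squares
def w(p,q):
    x,y,a=q; c,s=np.cos(a),np.sin(a); return np.array([x+c*p[0]-s*p[1],y+s*p[0]+c*p[1],p[2]])
def fit(d,L,q0):
    g=lambda q:np.concatenate([proj(d,w(p,q))-uv for p,uv in L])
    r=least_squares(g,q0,x_scale=[10,10,.1]); return r.x,np.abs(r.fun).reshape(-1,2).round(1)
def cr(x,y,o,s): return np.array([o[0]+(x+.5)/s-.5,o[1]+(y+.5)/s-.5])
def draw(img,d,q,pts,edges,col):
    P=[proj(d,w(p,q)) for p in pts]
    for i,j in edges: cv2.line(img,tuple(int(round(v*64)) for v in P[i]*4+1.5),tuple(int(round(v*64)) for v in P[j]*4+1.5),col,1,cv2.LINE_AA,6)
def cub(x0,x1,y0,y1,z0,z1):
    pts=[(x,y,z) for z in(z0,z1) for x,y in((x0,y0),(x1,y0),(x1,y1),(x0,y1))]
    return pts,[(0,1),(1,2),(2,3),(3,0),(4,5),(5,6),(6,7),(7,4),(0,4),(1,5),(2,6),(3,7)]
E
python3 - <<'E'
from fit import *
d=ctrl.get_image("top"); ds=ctrl.get_image("scene")
R=lambda x,y:cr(x,y,(365,200),4.5); B=lambda x,y:cr(x,y,(90,175),4)
q,e=fit(d,[((95,70,6),R(42,83)),((-95,70,6),R(120,551)),((-95,-70,6),R(467,500)),((95,-70,6),R(383,38))],[400,-150,0]); print("rack",q,e)
S=lambda x,y:cr(x,y,(150,240),5)
qs,e=fit(ds,[((95,70,6),S(620,435)),((95,-70,6),S(275,575)),((-95,-70,6),S(80,295))],q); print("rack scene",qs,e)
b,e=fit(d,[((75,90,166),B(115,48)),((-75,90,166),B(50,440)),((75,-90,166),B(582,92)),((-75,-90,166),B(535,487)),((-55,85,176),B(62,385)),((-55,-85,176),B(525,432))],[400,250,0]); print("box",b,e)
for u,v in((172,232),(168,278),(475,258),(472,307)):
    p=at_z(d,*B(u,v),160); dx=p[:2]-b[:2]; c,s=np.cos(b[2]),np.sin(b[2]); print("slot",c*dx[0]+s*dx[1],-s*dx[0]+c*dx[1])
big=lambda im:cv2.resize(im[:,:,::-1],None,fx=4,fy=4,interpolation=cv2.INTER_CUBIC)
for n,D,win in(("top",d,(800,1320,1460,1960)),("scene",ds,(940,1440,600,1160))):
    im=big(D["img"])
    draw(im,D,q,*cub(-95,95,-70,70,0,6),(0,255,0))
    for x in(-60,0,60): draw(im,D,q,*cub(x-8.5,x+8.5,-58,58,46,46),(255,0,0))
    draw(im,D,q,*cub(-6,6,-22,22,81,137),(0,0,255))
    draw(im,D,q,*cub(-7,7,-55,55,46,81),(0,255,255))
    cv2.imwrite(f"pics/ov_{n}.png",im[win[0]:win[1],win[2]:win[3]])
im=big(d["img"]); draw(im,d,b,*cub(-75,75,-90,90,0,166),(0,255,0)); draw(im,d,b,*cub(-60,60,-79,79,160,160),(0,0,255))
draw(im,d,b,*cub(-8.5,8.5,-57.5,57.5,160,160),(255,0,255))
cv2.imwrite("pics/ov_box.png",im[700:1260,360:1040])
im=big(ds["img"]); draw(im,ds,b,*cub(-75,75,-90,90,0,166),(0,255,0)); draw(im,ds,b,*cub(-8.5,8.5,-57.5,57.5,160,160),(255,0,255))
cv2.imwrite("pics/ov_sbox.png",im[700:1220,1360:1900])
E
```

```text
rack [ 5.05893163e+02 -1.83745926e+02  1.27006918e-01] [[0.4 0.2]
 [0.1 0.2]
 [0.1 0.3]
 [0.4 0.4]]
rack scene [ 5.12576860e+02 -1.84671199e+02  1.22393546e-01] [[0.5 0.1]
 [0.1 0.5]
 [0.4 0.7]]
box [ 5.28965593e+02  2.24532005e+02 -1.08061242e-01] [[0.4 0.4]
 [0.4 0.3]
 [0.9 0. ]
 [0.3 0.2]
 [0.4 0.2]
 [0.  0.4]]
slot 7.297815072538098 59.230185721104085
slot -10.180680394078896 58.031073990661525
slot 8.45972826075531 -55.2835592538574
slot -10.126405994805584 -56.58014459440195
```

Run:
```python
import cv2,numpy as np
a=[cv2.imread(f"pics/ov_{n}.png") for n in("top","scene","box","sbox")]
a=[cv2.resize(x,(int(x.shape[1]*520/x.shape[0]),520)) for x in a]
cv2.imwrite("pics/c1.png",cv2.resize(np.hstack(a[:1]),None,fx=1.1,fy=1.1));cv2.imwrite("pics/c2.png",a[2])
```

```text
(no output)
```

View pics/c1.png

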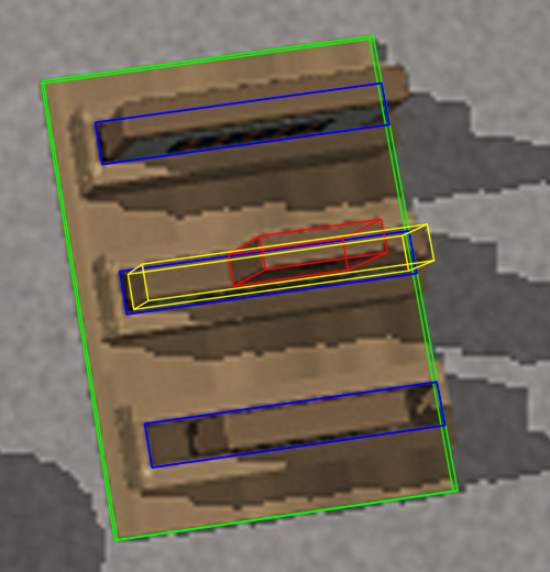

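View pics/ov_scene.png

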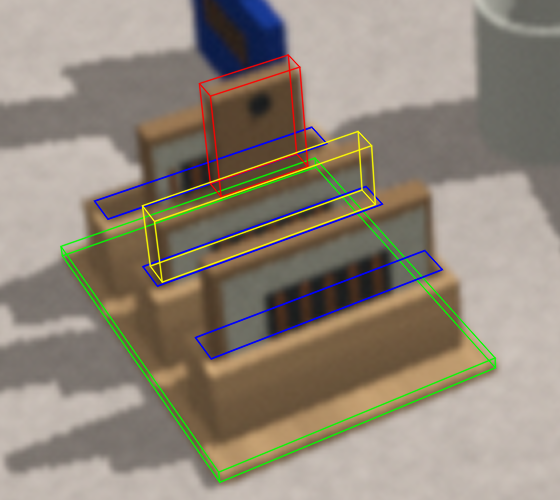

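View pics/c2.png

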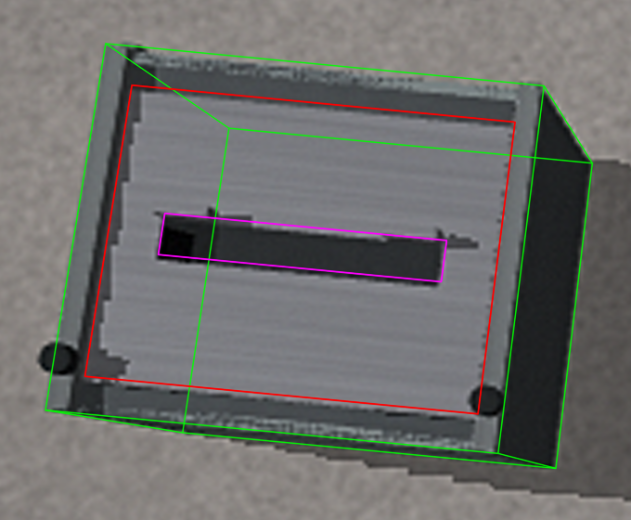

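View pics/ov_sbox.png

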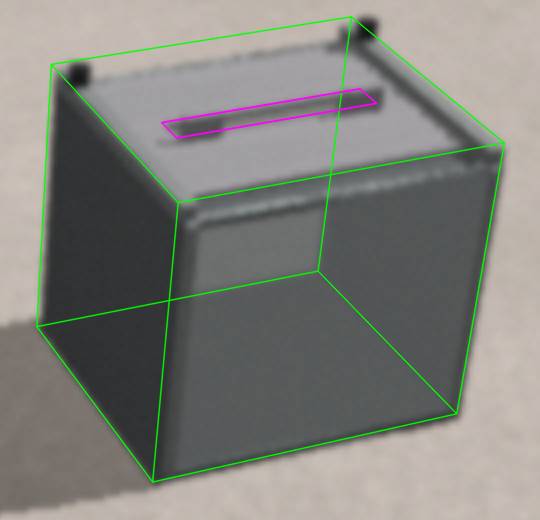

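Run:
```python
import cv2
a=cv2.imread("pics/top0.png"); b=cv2.imread("pics/scene0.png")
cv2.imwrite("pics/t1.png",cv2.resize(a[240:280,385:470],None,fx=9,fy=9,interpolation=cv2.INTER_LANCZOS4))
cv2.imwrite("pics/t2.png",cv2.resize(b[245:305,180:250],None,fx=9,fy=9,interpolation=cv2.INTER_LANCZOS4))
```

```text
(no output)
```

View pics/t1.png

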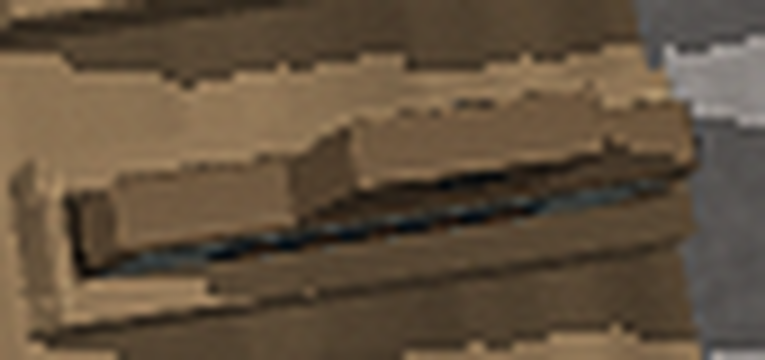

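View pics/t2.png

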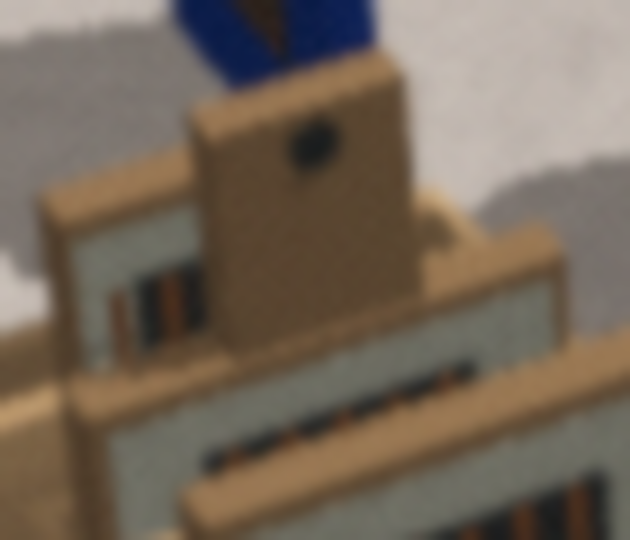

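Run:
```python
from fit import *
d=ctrl.get_image("top"); ds=ctrl.get_image("scene")
A=lambda x,y:cr(x,y,(385,240),9); S=lambda x,y:cr(x,y,(180,245),9)
def tri(a,b):
    o1,r1=ray(d,*a);o2,r2=ray(ds,*b); M=np.array([r1,-r2]).T; t=np.linalg.lstsq(M,o2-o1,rcond=None)[0]; p,q=o1+t[0]*r1,o2+t[1]*r2; return (p+q)/2,np.linalg.norm(p-q)
print(tri(A(478,139),S(300,99)))
print(at_z(d,*A(478,139),137),at_z(ds,*S(300,99),137))
L=[((6,22,137),A(355,128)),((-6,22,137),A(355,188)),((6,-22,137),A(598,90)),((-6,-22,137),A(605,148)),((7,55,81),A(115,180)),((-7,55,81),A(115,242)),((7,-55,81),A(692,103)),((-7,-55,81),A(692,165))]
print(fit(d,L,[500,-180,.12]))
L=[((-6,-22,137),S(192,115)),((6,-22,137),S(212,145)),((6,22,137),S(408,85)),((-6,22,137),S(388,52)),((7,55,81),S(565,245)),((7,-55,81),S(95,420))]
print(fit(ds,L,[500,-180,.12]))
# box in scene: crop window origin (340,175) scale4
B=lambda x,y:cr(x,y,(340,175),4)
L=[((75,-90,0),B(153,482)),((75,90,0),B(457,412)),((-75,-90,0),B(38,322)),((75,-90,166),B(180,210)),((75,90,166),B(500,152))]
print(fit(ds,L,[528,224,-.1]))
```

```text
(array([ 506.7497224 , -183.49734204,  132.65643752]), np.float64(1.6039465209298263))
[ 505.95824055 -183.20747862  137.        ] [ 513.61743252 -184.47849034  137.        ]
(array([ 5.06319929e+02, -1.83077181e+02,  1.21252570e-01]), array([[0.9, 0.9],
       [0.3, 0. ],
       [0.3, 0.4],
       [0.3, 0.7],
       [0.9, 0.5],
       [0.4, 1. ],
       [0.2, 0.6],
       [1.3, 0.8]]))
(array([ 5.12238869e+02, -1.83905821e+02,  1.57505352e-01]), array([[0.5, 0.1],
       [0.2, 0.2],
       [0.5, 1.2],
       [0.3, 0.5],
       [0.8, 0.4],
       [0.6, 1. ]]))
(array([ 5.30796477e+02,  2.23710167e+02, -1.11946720e-01]), array([[0.3, 0.4],
       [0. , 1. ],
       [0.3, 1.4],
       [0.6, 1.5],
       [1.2, 1.8]]))
```

```bash
cat > go.py <<'E'
# row to reach target (x,y,z,yaw) from state, tool assumed pointing down
import sys
from fit import *
from scipy.spatial.transform import Rotation as Ro
def row(t,yaw,pos=None,rot=None):
    s=ctrl.read_state(); pos=s["eef_pos"] if pos is None else np.array(pos); rot=s["tool_rot"] if rot is None else rot
    R=Ro.from_euler("xyz",rot); T=Ro.from_euler("xyz",[np.pi,0,yaw])
    v=R.inv().apply(np.array(t)-pos)/40; r=(R.inv()*T).as_rotvec(degrees=True)
    return v.round(3),r.round(2)
def show():
    s=ctrl.read_state(); print("t",round(s["clock"],2),"p",s["eef_pos"].round(1),"r",s["tool_rot"].round(4),"F",s["force"].round(1),"M",s["torque"].round(2),"w",round(s["width"],1))
E
python3 - <<'E'
from go import *
show(); print(row([506.5,-183.3,200],0.124,[215.446,-613.271,231.313],[np.pi,0,-1.233]))
E
```

```text
t 1.0 p [ 215.5 -613.3  231.3] r [-3.1415 -0.     -1.233 ] F [ 0.   0.2 -0.5] M [-0.01  0.02 -0.02] w 85.7
(array([ -7.73 , -10.428,   0.783]), array([  0.  ,   0.  , -77.75]))
```

```bash
python3 -m creep '-7.73 -10.428 0.783 0 0 -77.75 0;-7.73 -10.428 0.783 0 0 -77.75 0;-7.73 -10.428 0.783 0 0 -77.75 0;-7.73 -10.428 0.783 0 0 -77.75 0;-7.73 -10.428 0.783 0 0 -77.75 0;-7.73 -10.428 0.783 0 0 -77.75 0;-7.73 -10.428 0.783 0 0 -77.75 0;-7.73 -10.428 0.783 0 0 -77.75 0;-7.73 -10.428 0.783 0 0 -77.75 0;-7.73 -10.428 0.783 0 0 -77.75 0'
python3 - <<'E'
from go import *
show(); print(row([506.5,-183.3,200],0.124))
E
```

```text
clock: 1.83
eef_pos: [449.5, -267.3, 206.5]
tool_rot: [3.141, -0.001, 0.023]
force: [0.9, -0.5, -0.1]
width: 85.6
t 1.83 p [ 449.5 -267.3  206.5] r [ 3.1409e+00 -7.0000e-04  2.2700e-02] F [ 0.9 -0.5 -0.1] M [-0.03 -0.04  0.01] w 85.6
(array([ 1.472, -2.068,  0.163]), array([ 0.04, -0.04, -5.8 ]))
```

```bash
python3 -m creep '0 0 0 0 0 0 0;0 0 0 0 0 0 0;0 0 0 0 0 0 0;0 0 0 0 0 0 0'
python3 - <<'E'
from go import *
show(); print(row([506.5,-183.3,200],0.124))
E
```

```text
clock: 2.17
eef_pos: [447.6, -270.5, 206.2]
tool_rot: [3.141, 0.001, 0.014]
force: [-0.3, -0.7, 0.2]
width: 85.2
t 2.17 p [ 447.6 -270.5  206.2] r [3.1406e+00 7.0000e-04 1.3700e-02] F [-0.3 -0.7  0.2] M [ 0.   -0.01 -0.04] w 85.2
(array([ 1.501, -2.161,  0.152]), array([ 0.05,  0.04, -6.32]))
```

```bash
python3 -m creep '1.5 -2.16 0.152 0.05 0.04 -6.32 0;1.5 -2.16 0.152 0.05 0.04 -6.32 0;1.5 -2.16 0.152 0.05 0.04 -6.32 0;1.5 -2.16 0.152 0.05 0.04 -6.32 0;1.5 -2.16 0.152 0.05 0.04 -6.32 0;1.5 -2.16 0.152 0.05 0.04 -6.32 0'
python3 - <<'E'
from go import *
show(); print(row([506.5,-183.3,117],0.124))
for n in("scene","top"):
    d=ctrl.get_image(n); cv2.imwrite(f"pics/{n}1.png",d["img"][:,:,::-1])
    im=d["img"][:,:,::-1]
    c=im[170:310,140:280] if n=="scene" else im[190:330,350:490]
    cv2.imwrite(f"pics/{n}1c.png",cv2.resize(c,None,fx=4,fy=4,interpolation=cv2.INTER_CUBIC))
E
```

```text
clock: 2.67
eef_pos: [506.1, -183.7, 200.0]
tool_rot: [3.141, 0.001, 0.124]
force: [0.0, -0.8, -0.8]
width: 85.3
t 2.67 p [ 506.1 -183.7  200. ] r [3.1413e+00 5.0000e-04 1.2410e-01] F [ 0.  -0.8 -0.8] M [-0.03  0.    0.  ] w 85.3
(array([ 0.013, -0.008,  2.075]), array([0.02, 0.03, 0.  ]))
```

View pics/scene1c.png

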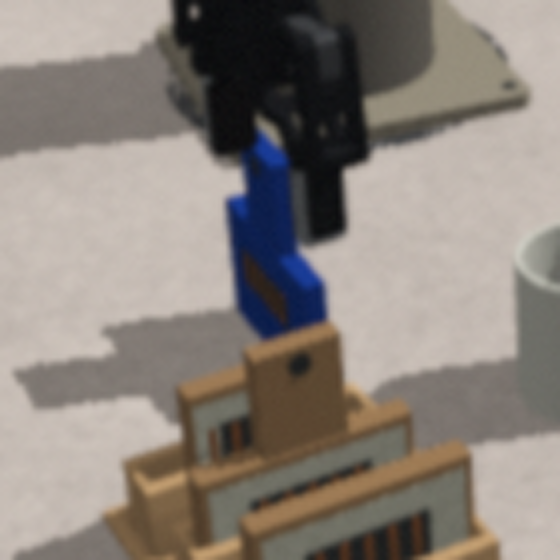

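View pics/top1c.png

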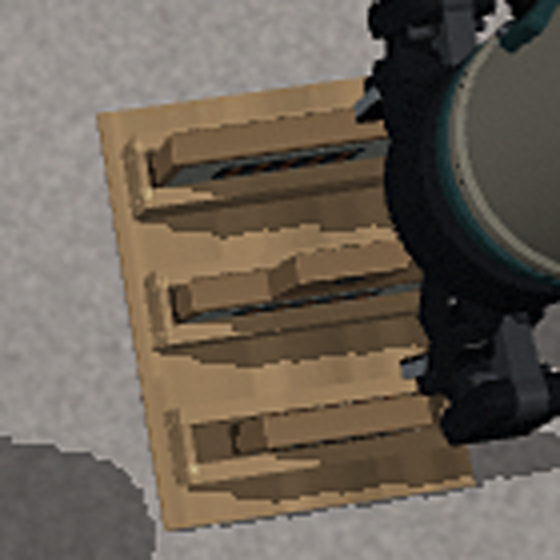

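Run:
```python
from go import *
ds=ctrl.get_image("scene");d=ctrl.get_image("top")
u=np.array([np.cos(.124),np.sin(.124),0])
im=cv2.resize(ds["img"][170:310,140:280,::-1],None,fx=5,fy=5,interpolation=cv2.INTER_CUBIC)
q=[506.1,-183.7,.124]
def dr(im,d,o,pts,edges,col,f=5):
    P=[(proj(d,w(p,q))-o+.5)*f-.5 for p in pts]
    for i,j in edges: cv2.line(im,tuple(int(v*64) for v in P[i]),tuple(int(v*64) for v in P[j]),col,1,cv2.LINE_AA,6)
for s in(1,-1): dr(im,ds,(140,170),*cub(s*42.6,s*57,-11,11,213,240),(0,255,0))
cv2.imwrite("pics/f1.png",im)
im=cv2.resize(d["img"][190:330,350:490,::-1],None,fx=5,fy=5,interpolation=cv2.INTER_CUBIC)
for s in(1,-1): dr(im,d,(350,190),*cub(s*42.6,s*57,-11,11,213,240),(0,255,0))
cv2.imwrite("pics/f2.png",im)
```

```text
(no output)
```

View pics/f1.png

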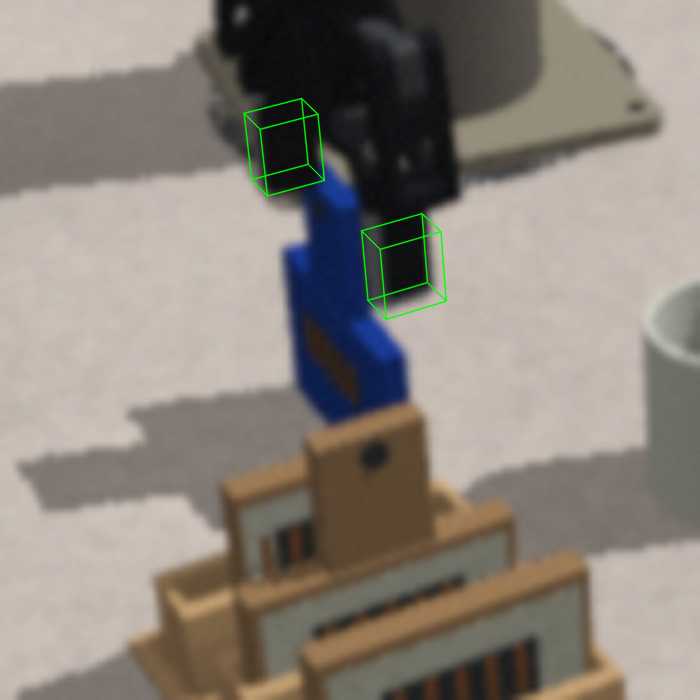

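View pics/f2.png

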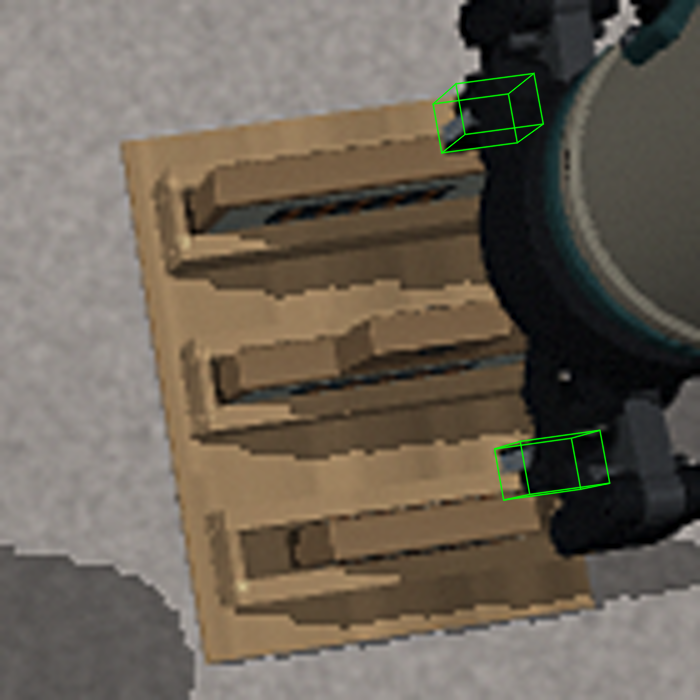

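```bash
python3 -m creep '0 0 0.8 0 0 0 0;0 0 1.6 0 0 0 0;0 0 2.11 0 0 0 0;0 0 2.11 0 0 0 0;0 0 2.11 0 0 0 0'
python3 - <<'E'
from go import *
show()
d=ctrl.get_image("scene"); im=d["img"][:,:,::-1]
cv2.imwrite("pics/scene2c.png",cv2.resize(im[200:310,150:270],None,fx=5,fy=5,interpolation=cv2.INTER_CUBIC))
d=ctrl.get_image("top"); im=d["img"][:,:,::-1]
cv2.imwrite("pics/top2c.png",cv2.resize(im[200:310,370:490],None,fx=5,fy=5,interpolation=cv2.INTER_CUBIC))
E
```

```text
clock: 3.28
eef_pos: [506.4, -181.8, 115.3]
tool_rot: [-3.14, 0.001, 0.126]
force: [1.0, 0.7, 0.6]
width: 85.1
t 3.28 p [ 506.4 -181.8  115.3] r [-3.1401e+00  1.2000e-03  1.2630e-01] F [1.  0.7 0.6] M [ 0.03 -0.04 -0.03] w 85.1
```

View pics/scene2c.png

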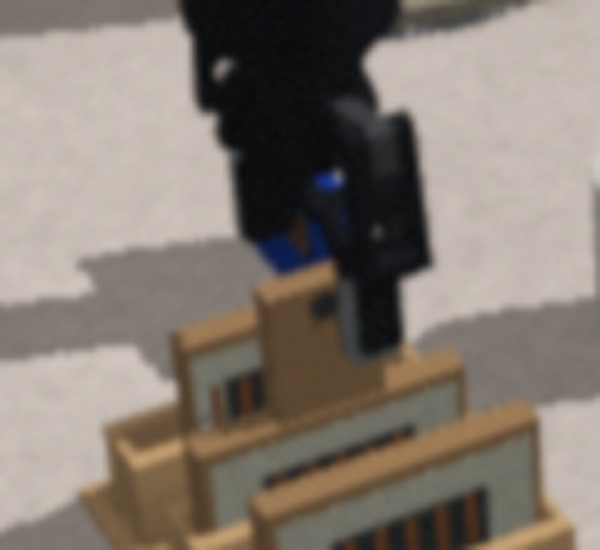

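View pics/top2c.png

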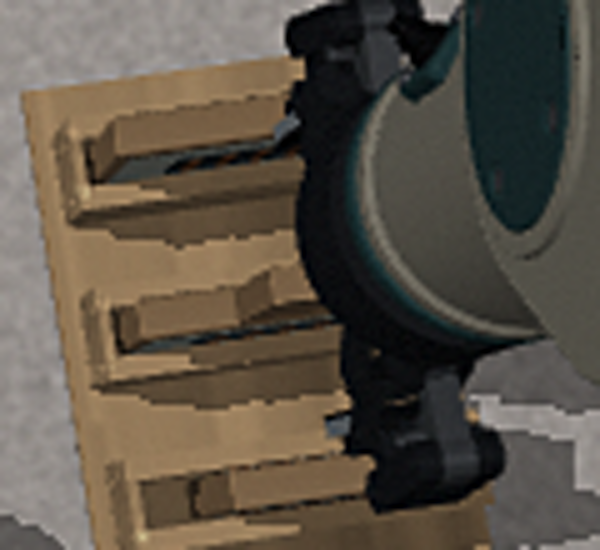

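```bash
python3 -m creep '0 0 0 0 0 0 0.65;0 0 0 0 0 0 0.65;0 0 0 0 0 0 0.65;0 0 0 0 0 0 0.65;0 0 0 0 0 0 0.65'
python3 - <<'E'
from go import *
show()
d=ctrl.get_image("scene"); im=d["img"][:,:,::-1]
cv2.imwrite("pics/scene3c.png",cv2.resize(im[200:310,150:270],None,fx=5,fy=5,interpolation=cv2.INTER_CUBIC))
E
```

```text
clock: 3.8
eef_pos: [507.4, -181.5, 116.2]
tool_rot: [-3.141, -0.001, 0.127]
force: [-0.6, 0.1, 0.8]
width: 30.2
t 3.8 p [ 507.4 -181.5  116.2] r [-3.1411e+00 -1.4000e-03  1.2720e-01] F [-0.6  0.1  0.8] M [-0.02  0.   -0.01] w 30.2
```

View pics/scene3c.png

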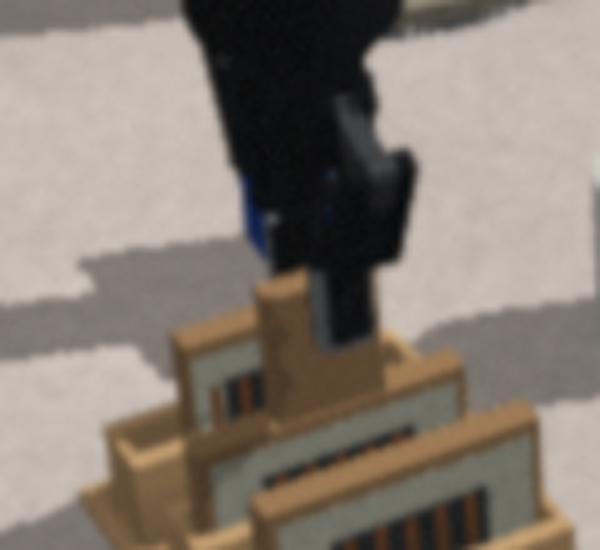

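```bash
python3 -m creep '0 0.035 0 0 0 0 0.75;0 0.035 0 0 0 0 0.8;0 0.035 0 0 0 0 0.8;0 0.035 0 0 0 0 0.8' ; python3 -m creep '0 0 0 0 0 0 0.83;0 0 0 0 0 0 0.85;0 0 0 0 0 0 0.86'
```

```text
clock: 4.18
eef_pos: [507.3, -182.8, 115.7]
tool_rot: [-3.141, -0.001, 0.127]
force: [-0.8, 0.9, -1.0]
width: 16.9
clock: 4.43
eef_pos: [507.3, -182.7, 115.7]
tool_rot: [-3.141, -0.001, 0.127]
force: [0.3, -0.1, -0.2]
width: 11.7
```

```bash
python3 -m creep '0 0 0 0 0 0 1;0 0 0 0 0 0 1;0 0 0 0 0 0 1;0 0 0 0 0 0 1';  python3 - <<'E'
from go import *
show()
d=ctrl.get_image("scene"); im=d["img"][:,:,::-1]
cv2.imwrite("pics/scene4c.png",cv2.resize(im[200:310,150:270],None,fx=5,fy=5,interpolation=cv2.INTER_CUBIC))
show()
E
```

```text
clock: 4.77
eef_pos: [507.4, -182.8, 115.9]
tool_rot: [-3.141, -0.001, 0.127]
force: [0.2, 0.5, 2.0]
width: 10.4
t 4.77 p [ 507.4 -182.8  115.9] r [-3.1408e+00 -9.0000e-04  1.2730e-01] F [0.2 0.5 2. ] M [ 0.02  0.12 -0.01] w 10.4
t 4.82 p [ 507.5 -182.7  115.9] r [-3.1409e+00 -9.0000e-04  1.2730e-01] F [-0.1  0.5  2.9] M [0.04 0.14 0.02] w 10.1
```

View pics/scene4c.png

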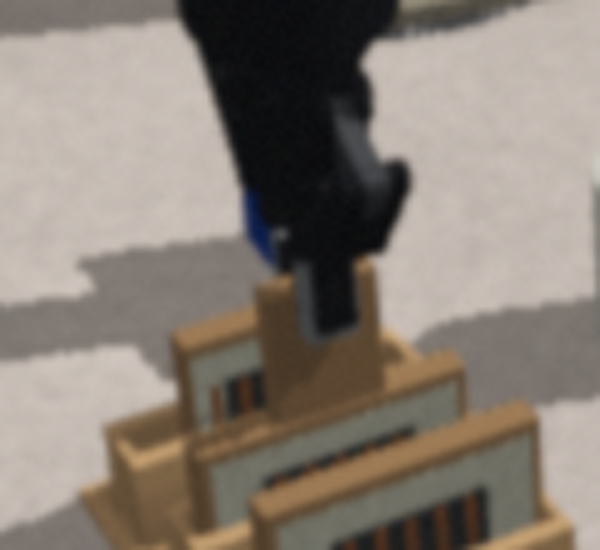

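```bash
python3 -m creep '0 0 -0.1 0 0 0 1;0 0 -0.3 0 0 0 1;0 0 -0.6 0 0 0 1;0 0 -1 0 0 0 1;0 0 -1.4 0 0 0 1;0 0 -1.6 0 0 0 1;0 0 -1.6 0 0 0 1;0 0 -1.6 0 0 0 1';python3 - <<'E'
from go import *
show()
d=ctrl.get_image("scene"); im=d["img"][:,:,::-1]
cv2.imwrite("pics/scene5c.png",cv2.resize(im[150:330,130:320],None,fx=3,fy=3,interpolation=cv2.INTER_CUBIC))
show()
E
```

```text
clock: 5.48
eef_pos: [507.3, -183.0, 180.0]
tool_rot: [-3.141, -0.001, 0.127]
force: [-0.2, 0.4, -2.5]
width: 10.9
t 5.48 p [ 507.3 -183.   180. ] r [-3.1411e+00 -1.3000e-03  1.2700e-01] F [-0.2  0.4 -2.5] M [-0.   -0.03 -0.01] w 10.9
t 5.53 p [ 506.8 -182.9  179.3] r [-3.1405e+00  1.0000e-04  1.2710e-01] F [ 0.5 -0.  -1.8] M [ 0.    0.01 -0.03] w 10.8
```

View pics/scene5c.png

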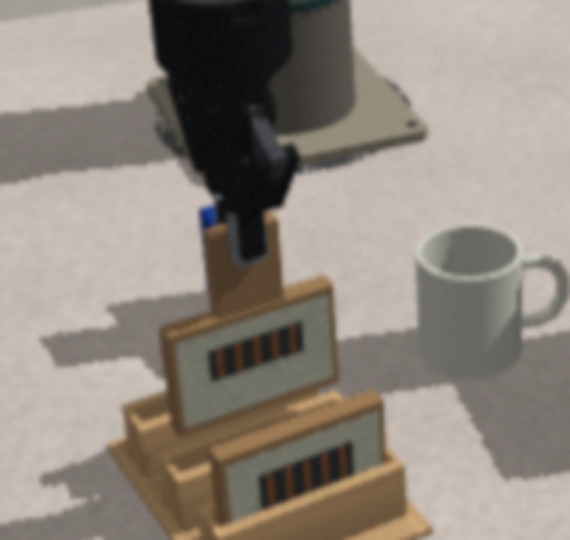

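```bash
python3 -m creep '0 0 -0.6 0 0 0 1;0 0 -1.4 0 0 0 1;0 0 -2.2 0 0 0 1;0 0 -2.9 0 0 0 1;0 0 -3.15 0 0 0 1;0 0 -3.15 0 0 0 1;0 0 -3.15 0 0 0 1;0 0 -3.15 0 0 0 1';python3 - <<'E'
from go import *
show()
c=w((-1.4,1.3,0),(529,224.5,-.108)); print(c)
p=w((-13,0,305),(c[0]+.7,c[1],-.108)); print(p,row(p,-.108))
E
```

```text
clock: 6.2
eef_pos: [505.8, -182.7, 303.5]
tool_rot: [-3.139, 0.003, 0.127]
force: [-0.4, 0.0, -2.1]
width: 10.8
t 6.2 p [ 505.8 -182.7  303.5] r [-3.139   0.0032  0.1273] F [-0.4  0.  -2.1] M [ 0.02 -0.02  0.01] w 10.8
[527.74828409 225.94333201   0.        ]
[515.52402642 227.34460422 305.        ] (array([  1.541, -10.139,  -0.017]), array([-0.13,  0.2 , 13.48]))
```

```bash
python3 -m creep '0.05 -0.3 0 0 0 0.5 1;0.15 -1 0 0 0 1.5 1;0.3 -1.9 0 0 0 3 1;0.4 -2.8 0 0 0 4 1;0.55 -3.7 0 0 0 5 1;0.7 -4.6 0 0 0 6 1;0.85 -5.5 0 0 0 7 1;1 -6.3 0 0 0 8 1;1.1 -6.9 0 0 0 9 1;1.15 -7.2 0 0 0 10 1';
python3 -m creep '0 0 0 0 0 0 1;0 0 0 0 0 0 1;0 0 0 0 0 0 1'
python3 - <<'E'
from go import *
show()
p=[515.5,227.3,305]; print(p,row(p,-.108))
E
```

```text
clock: 7.03
eef_pos: [514.8, 113.0, 304.0]
tool_rot: [-3.139, 0.003, -0.043]
force: [0.0, 0.1, -1.0]
width: 10.8
clock: 7.28
eef_pos: [515.8, 106.8, 304.7]
tool_rot: [3.141, 0.002, -0.048]
force: [-0.2, -0.4, -1.8]
width: 10.6
t 7.28 p [515.8 106.8 304.7] r [ 3.1407e+00  1.8000e-03 -4.8400e-02] F [-0.2 -0.4 -1.8] M [-0.02  0.01 -0.  ] w 10.6
[515.5, 227.3, 305] (array([-0.154, -3.009, -0.01 ]), array([0.05, 0.1 , 3.42]))
```

```bash
python3 -m creep '-0.02 -0.3 0 0 0 0.5 1;-0.05 -0.9 0 0 0 1.2 1;-0.08 -1.6 0 0 0 2 1;-0.12 -2.3 0 0 0 2.7 1;-0.15 -2.8 0 0 0 3.4 1;-0.154 -3 0 0 0 3.4 1;-0.154 -3 0 0 0 3.4 1;-0.154 -3 0 0 0 3.4 1;-0.154 -3 0 0 0 3.4 1';python3 - <<'E'
from go import *
show()
p=[515.5,227.3,285]; print(p,row(p,-.108))
for n in("scene","top"):
    d=ctrl.get_image(n); im=d["img"][:,:,::-1]
    c=im[100:300,340:480] if n=="scene" else im[160:320,80:280]
    cv2.imwrite(f"pics/{n}6c.png",cv2.resize(c,None,fx=3.6,fy=3.6,interpolation=cv2.INTER_CUBIC)[:,:790])
show()
E
```

```text
clock: 8.03
eef_pos: [516.4, 225.8, 305.8]
tool_rot: [3.14, -0.0, -0.11]
force: [0.7, -0.2, -1.7]
width: 10.7
t 8.03 p [516.4 225.8 305.8] r [ 3.1404e+00 -4.0000e-04 -1.0970e-01] F [ 0.7 -0.2 -1.7] M [ 0.01 -0.03 -0.  ] w 10.7
[515.5, 227.3, 285] (array([-0.026, -0.035,  0.519]), array([ 0.07, -0.02, -0.1 ]))
t 8.13 p [516.3 226.5 306. ] r [ 3.1413e+00 -7.0000e-04 -1.0950e-01] F [-0.6 -0.2 -1.1] M [ 0.01  0.   -0.02] w 10.4
```

```bash
python3 -c "
import cv2;a=cv2.imread('pics/scene6c.png');print(a.shape);cv2.imwrite('pics/scene6d.png',cv2.resize(a,None,fx=.83,fy=.83))"
```

```text
(720, 504, 3)
```

View pics/scene6d.png

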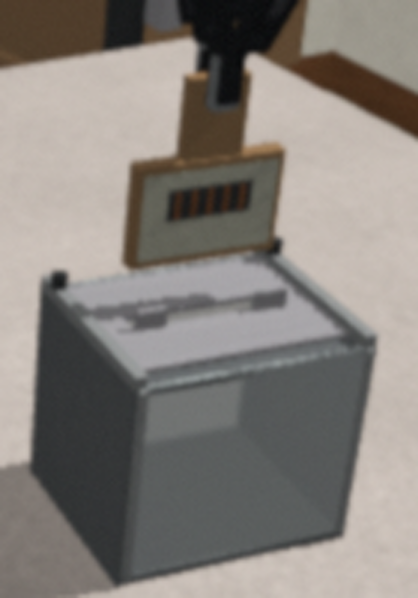

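View pics/top6c.png

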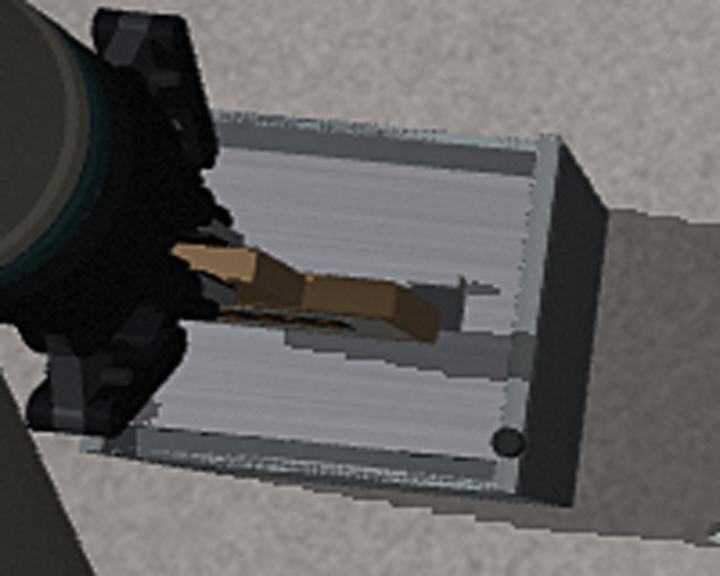

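```bash
python3 -m creep '0 0 0.2 0 0 0 1;0 0 0.4 0 0 0 1;0 0 0.55 0 0 0 1;0 0 0.65 0 0 0 1;0 0 0.65 0 0 0 1;0 0 0.65 0 0 0 1;0 0 0.65 0 0 0 1';python3 - <<'E'
from go import *
show()
for n in("scene","top"):
    d=ctrl.get_image(n); im=d["img"][:,:,::-1]
    c=im[140:240,340:480] if n=="scene" else im[210:270,120:240]
    cv2.imwrite(f"pics/{n}7c.png",cv2.resize(c,None,fx=5.5,fy=5.5,interpolation=cv2.INTER_CUBIC)[:,:790])
show()
E
```

```text
clock: 8.72
eef_pos: [516.0, 228.9, 280.3]
tool_rot: [-3.14, -0.001, -0.106]
force: [-0.0, -0.1, -2.0]
width: 11.0
t 8.72 p [516.  228.9 280.3] r [-3.1404e+00 -8.0000e-04 -1.0640e-01] F [-0.  -0.1 -2. ] M [-0.02  0.02 -0.04] w 11.0
t 8.82 p [516.1 229.  280.5] r [-3.1402e+00 -1.2000e-03 -1.0640e-01] F [ 0.5  0.3 -1.4] M [-0.04 -0.06  0.01] w 10.4
```

View pics/scene7c.png

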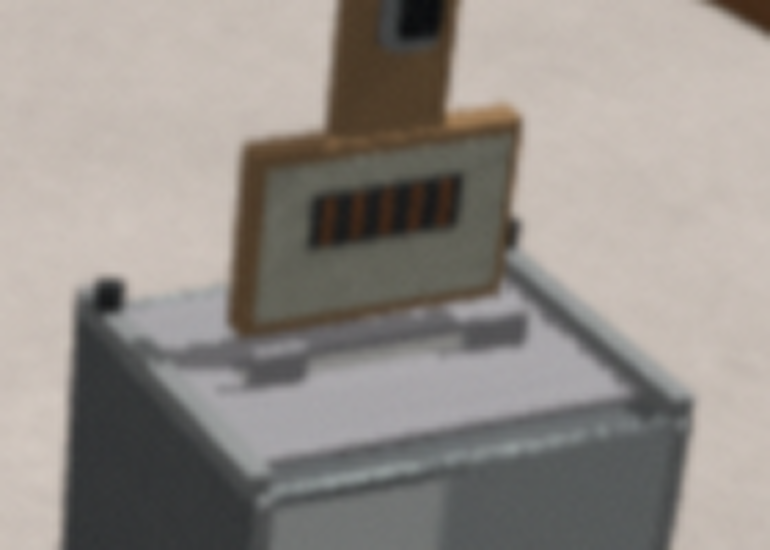

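View pics/top7c.png

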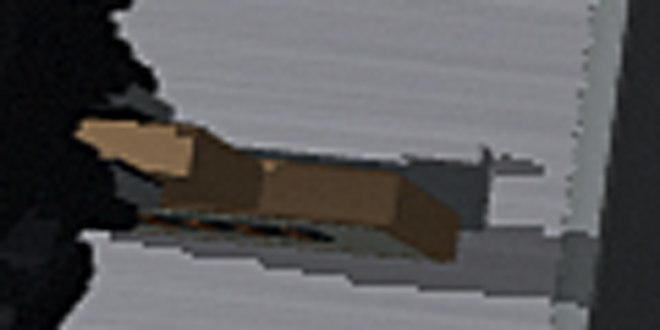

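Run:
```python
from go import *
d=ctrl.get_image("top")
b=(529,224.5,-.108)
def bx(p):
    dx=np.array(p[:2])-b[:2]; c,s=np.cos(b[2]),np.sin(b[2]); return (c*dx[0]+s*dx[1],-s*dx[0]+c*dx[1])
C=lambda x,y:cr(x,y,(120,210),5.5)
print("bottom corner (-7,-55)",bx(at_z(d,*C(456,260),170.5)), "top far",bx(at_z(d,*C(397,172),245.5)),"top near",bx(at_z(d,*C(393,222),245.5)))
print("slot -y end",bx(at_z(d,*C(489,200),160)))
show(); s=ctrl.read_state(); print("tcp",bx(s["eef_pos"]))
```

```text
bottom corner (-7,-55) (np.float64(-20.163658264343184), np.float64(-52.32479511201758)) top far (np.float64(-7.458364947174821), np.float64(-51.76831520854963)) top near (np.float64(-19.752300627069637), np.float64(-52.46169221851187))
slot -y end (np.float64(-1.882936631271014), np.float64(-56.79014133739736))
t 8.87 p [516.  228.9 280.5] r [-3.1403e+00 -1.1000e-03 -1.0660e-01] F [-0.3  0.4 -1.6] M [-0.04  0.02 -0.04] w 10.6
tcp (np.float64(-13.361761329081103), np.float64(2.969409672532618))
```

```bash
python3 -m creep '0.05 0.045 0.03 0 0 0 1;0.1 0.045 0.06 0 0 0 1;0.15 0.045 0.06 0 0 0 1;0.2 0.045 0.06 0 0 0 1;0.2 0.045 0.06 0 0 0 1;0.2 0.045 0.06 0 0 0 1;0.2 0.045 0.06 0 0 0 1';python3 -m creep '0.015 0 0 0 0 0 1;0.03 0 0 0 0 0 1;0.03 0 0 0 0 0 1;0.03 0 0 0 0 0 1'; python3 -m creep '0.015 0 0 0 0 0 1;0.03 0 0 0 0 0 1;0.03 0 0 0 0 0 1;0.03 0 0 0 0 0 1'
```

```text
clock: 9.45
eef_pos: [523.6, 226.2, 277.7]
tool_rot: [-3.141, -0.0, -0.107]
force: [0.2, 1.6, -1.0]
width: 10.8
clock: 9.78
eef_pos: [524.8, 226.0, 277.8]
tool_rot: [-3.141, -0.001, -0.107]
force: [-0.1, -0.2, -1.4]
width: 10.6
clock: 10.12
eef_pos: [526.0, 225.8, 277.7]
tool_rot: [-3.141, -0.001, -0.107]
force: [-0.2, -0.3, -1.7]
width: 10.7
```

```bash
for i in 1; do :; done; python3 -m creep '0.02 0 0 0 0 0 1;0.02 0 0 0 0 0 1;0.02 0 0 0 0 0 1'; python3 -m creep '0.02 0 0 0 0 0 1;0.02 0 0 0 0 0 1;0.02 0 0 0 0 0 1'; python3 -m creep '0.02 0 0 0 0 0 1;0.02 0 0 0 0 0 1;0.02 0 0 0 0 0 1';  python3 - <<'E'
from go import *
show()
E
```

```text
clock: 10.37
eef_pos: [526.8, 225.8, 277.7]
tool_rot: [-3.141, -0.001, -0.107]
force: [0.2, 0.1, -1.1]
width: 10.7
clock: 10.62
eef_pos: [527.6, 225.6, 277.7]
tool_rot: [-3.141, -0.001, -0.107]
force: [0.7, -0.7, -1.4]
width: 10.8
clock: 10.87
eef_pos: [528.5, 225.6, 277.8]
tool_rot: [-3.141, -0.001, -0.107]
force: [0.3, -0.2, -2.5]
width: 10.4
t 10.87 p [528.5 225.6 277.8] r [-3.1406e+00 -6.0000e-04 -1.0670e-01] F [ 0.3 -0.2 -2.5] M [-0.04  0.05  0.05] w 10.4
```

```bash
python3 -m creep '0.02 0 0 0 0 0 1;0.02 0 0 0 0 0 1;0.02 0 0 0 0 0 1'; python3 -m creep '0.02 0 0 0 0 0 1;0.02 0 0 0 0 0 1;0.02 0 0 0 0 0 1';  python3 - <<'E'
from go import *
show()
E
```

```text
clock: 11.12
eef_pos: [529.2, 225.5, 277.7]
tool_rot: [-3.141, -0.001, -0.107]
force: [0.1, -0.5, -2.7]
width: 10.8
clock: 11.37
eef_pos: [529.6, 225.5, 277.7]
tool_rot: [-3.141, 0.0, -0.107]
force: [-1.2, 1.1, -1.7]
width: 10.6
t 11.37 p [529.6 225.5 277.7] r [-3.1407e+00  2.0000e-04 -1.0660e-01] F [-1.2  1.1 -1.7] M [ 0.01  0.39 -0.07] w 10.6
```

```bash
python3 -m creep '0.01 0 0 0 0 0 1;0.01 0 0 0 0 0 1;0.01 0 0 0 0 0 1';  python3 - <<'E'
from go import *
show()
for n in("scene","top"):
    d=ctrl.get_image(n); im=d["img"][:,:,::-1]
    c=im[140:240,340:480] if n=="scene" else im[210:270,120:240]
    cv2.imwrite(f"pics/{n}8c.png",cv2.resize(c,None,fx=5.5,fy=5.5,interpolation=cv2.INTER_CUBIC)[:,:790])
show()
E
```

```text
clock: 11.62
eef_pos: [529.9, 225.5, 277.7]
tool_rot: [-3.141, 0.0, -0.106]
force: [-2.7, 0.6, -1.0]
width: 10.9
t 11.62 p [529.9 225.5 277.7] r [-3.1407e+00  3.0000e-04 -1.0650e-01] F [-2.7  0.6 -1. ] M [ 0.08  0.76 -0.15] w 10.9
t 11.72 p [530.  225.5 277.7] r [-3.1407e+00  2.0000e-04 -1.0650e-01] F [-3.  -0.4 -0.2] M [ 0.13  0.79 -0.05] w 10.5
```

View pics/scene8c.png

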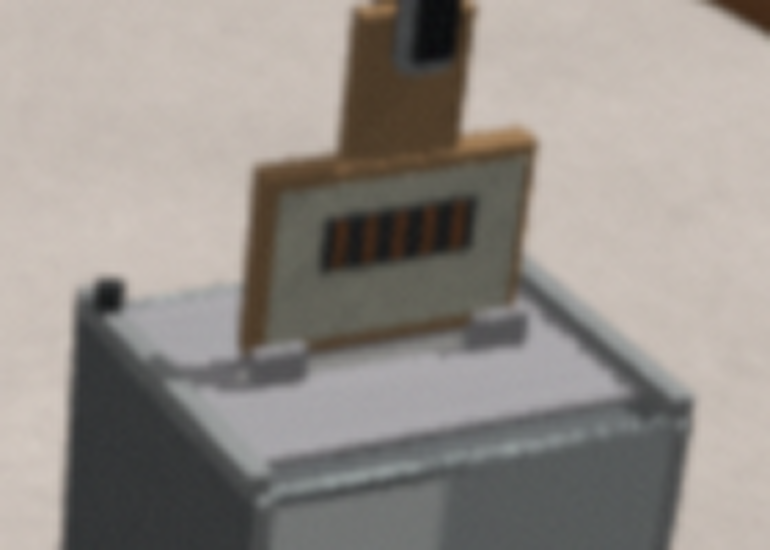

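View pics/top8c.png

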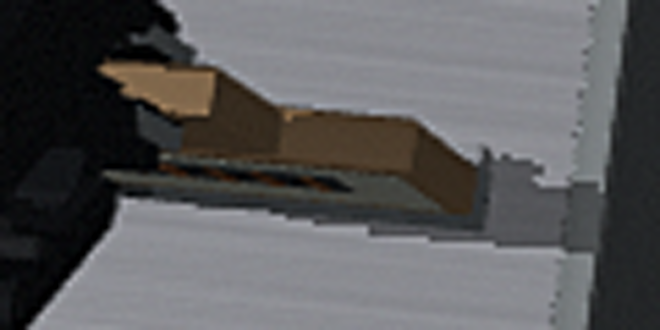

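```bash
python3 -m creep '-0.03 0 0 0 0 0 1;-0.053 0 0 0 0 0 1;-0.053 0 0 0 0 0 1;-0.053 0 0 0 0 0 1'
python3 - <<'E'
from go import *
show()
d=ctrl.get_image("top")
b=(529,224.5,-.108)
def bx(p):
    dx=np.array(p[:2])-b[:2]; c,s=np.cos(b[2]),np.sin(b[2]); return (c*dx[0]+s*dx[1],-s*dx[0]+c*dx[1])
C=lambda x,y:cr(x,y,(120,210),5.5)
print("bottom corner (-7,-55)",bx(at_z(d,*C(473,215),167.7)))
print("slot -y end low corner",bx(at_z(d,*C(487,229),160)))
print("tcp",bx(ctrl.read_state()["eef_pos"]))
im=d["img"][:,:,::-1]
cv2.imwrite("pics/t9.png",cv2.resize(im[225:265,180:230],None,fx=12,fy=12,interpolation=cv2.INTER_CUBIC))
E
```

```text
clock: 12.05
eef_pos: [528.8, 225.5, 277.9]
tool_rot: [-3.14, -0.002, -0.107]
force: [0.4, 0.3, -0.9]
width: 10.7
t 12.05 p [528.8 225.5 277.9] r [-3.1405e+00 -1.8000e-03 -1.0670e-01] F [ 0.4  0.3 -0.9] M [-0.02  0.01 -0.05] w 10.7
bottom corner (-7,-55) (np.float64(-7.2908504269305), np.float64(-54.65909520448782))
slot -y end low corner (np.float64(-9.871940822527328), np.float64(-57.28435902526695))
tcp (np.float64(-0.33175719168718804), np.float64(0.9047960285395066))
```

View pics/t9.png

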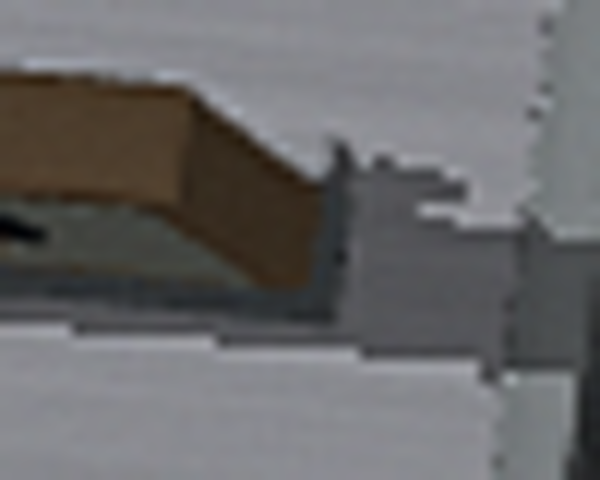

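```bash
python3 -m creep '-0.013 0 0 0 0 0 1;-0.013 0 0 0 0 0 1;-0.013 0 0 0 0 0 1'
```

```text
clock: 12.35
eef_pos: [527.9, 225.6, 277.8]
tool_rot: [-3.141, -0.001, -0.107]
force: [-0.2, -0.0, -2.0]
width: 10.8
```

```bash
python3 -m creep '0 0 0.05 0 0 0 1;0 0 0.1 0 0 0 1;0 0 0.15 0 0 0 1;0 0 0.15 0 0 0 1;0 0 0.15 0 0 0 1';python3 -m creep '0 0 0.03 0 0 0 1;0 0 0.05 0 0 0 1;0 0 0.05 0 0 0 1;0 0 0.05 0 0 0 1';python3 - <<'E'
from go import *
show()
E
```

```text
clock: 12.77
eef_pos: [527.6, 225.6, 271.5]
tool_rot: [-3.141, -0.0, -0.107]
force: [0.2, 0.5, -2.1]
width: 10.7
clock: 13.1
eef_pos: [527.7, 225.7, 269.7]
tool_rot: [-3.141, -0.001, -0.107]
force: [-0.1, 0.1, -2.2]
width: 10.9
t 13.1 p [527.7 225.7 269.7] r [-3.1406e+00 -5.0000e-04 -1.0670e-01] F [-0.1  0.1 -2.2] M [-0.04  0.   -0.06] w 10.9
```

```bash
python3 -m creep '0 0 0.025 0 0 0 1;0 0 0.05 0 0 0 1;0 0 0.05 0 0 0 1;0 0 0.05 0 0 0 1';python3 -m creep '0 0 0.025 0 0 0 1;0 0 0.05 0 0 0 1;0 0 0.05 0 0 0 1;0 0 0.05 0 0 0 1';python3 - <<'E'
from go import *
show()
E
```

```text
clock: 13.43
eef_pos: [527.7, 225.7, 267.7]
tool_rot: [-3.141, -0.0, -0.107]
force: [-0.0, 0.4, -1.7]
width: 10.4
clock: 13.77
eef_pos: [527.7, 225.6, 265.7]
tool_rot: [-3.141, -0.0, -0.107]
force: [-0.1, -0.3, -1.0]
width: 10.8
t 13.77 p [527.7 225.6 265.7] r [-3.1407e+00 -5.0000e-04 -1.0660e-01] F [-0.1 -0.3 -1. ] M [-0.01  0.05  0.03] w 10.8
```

```bash
python3 -m creep '0 0 0.025 0 0 0 1;0 0 0.05 0 0 0 1;0 0 0.075 0 0 0 1;0 0 0.075 0 0 0 1;0 0 0.075 0 0 0 1';python3 -m creep '0 0 0.025 0 0 0 1;0 0 0.05 0 0 0 1;0 0 0.05 0 0 0 1;0 0 0.05 0 0 0 1';python3 -m creep '0 0 0.025 0 0 0 1;0 0 0.05 0 0 0 1;0 0 0.05 0 0 0 1;0 0 0.05 0 0 0 1';python3 - <<'E'
from go import *
show()
E
```

```text
clock: 14.18
eef_pos: [527.7, 225.6, 262.6]
tool_rot: [-3.141, -0.0, -0.107]
force: [0.8, -0.7, -1.8]
width: 10.9
clock: 14.52
eef_pos: [527.7, 225.6, 260.7]
tool_rot: [-3.141, -0.0, -0.107]
force: [0.5, 0.3, -1.4]
width: 10.3
clock: 14.85
eef_pos: [527.7, 225.7, 258.6]
tool_rot: [-3.141, -0.0, -0.107]
force: [-0.4, -0.7, -1.0]
width: 10.9
t 14.85 p [527.7 225.7 258.6] r [-3.1407e+00 -4.0000e-04 -1.0660e-01] F [-0.4 -0.7 -1. ] M [ 0.02 -0.    0.01] w 10.9
```

```bash
python3 -m creep '0 0 0.025 0 0 0 1;0 0 0.05 0 0 0 1;0 0 0.05 0 0 0 1;0 0 0.05 0 0 0 1';python3 -m creep '0 0 0.02 0 0 0 1;0 0 0.04 0 0 0 1;0 0 0.04 0 0 0 1';python3 -m creep '0 0 0.02 0 0 0 1;0 0 0.04 0 0 0 1;0 0 0.04 0 0 0 1';python3 - <<'E'
from go import *
show()
E
```

```text
clock: 15.18
eef_pos: [527.7, 225.7, 256.7]
tool_rot: [-3.141, -0.0, -0.107]
force: [0.3, -0.5, -1.4]
width: 10.7
clock: 15.43
eef_pos: [527.8, 225.9, 255.1]
tool_rot: [-3.14, -0.001, -0.106]
force: [0.9, 0.4, -1.2]
width: 10.7
clock: 15.68
eef_pos: [527.9, 226.0, 253.8]
tool_rot: [-3.14, -0.001, -0.106]
force: [0.2, 0.6, 0.2]
width: 10.6
t 15.68 p [527.9 226.  253.8] r [-3.1399e+00 -1.1000e-03 -1.0650e-01] F [0.2 0.6 0.2] M [ 0.15 -0.    0.03] w 10.6
```

```bash
python3 -m creep '0 0 0.02 0 0 0 1;0 0 0.04 0 0 0 1;0 0 0.04 0 0 0 1';python3 -m creep '0 0 0.02 0 0 0 1;0 0 0.04 0 0 0 1;0 0 0.04 0 0 0 1';python3 - <<'E'
from go import *
show()
E
```

```text
clock: 15.93
eef_pos: [528.1, 225.9, 252.6]
tool_rot: [-3.14, -0.002, -0.107]
force: [-0.1, -0.1, 4.2]
width: 10.5
clock: 16.18
eef_pos: [528.3, 225.8, 250.8]
tool_rot: [-3.14, -0.002, -0.107]
force: [-0.0, 0.0, 4.9]
width: 10.4
t 16.18 p [528.3 225.8 250.8] r [-3.1401e+00 -1.9000e-03 -1.0670e-01] F [-0.   0.   4.9] M [ 0.05 -0.01  0.01] w 10.4
```

```bash
python3 -m creep '0 0 0.02 0 0 0 1;0 0 0.04 0 0 0 1;0 0 0.04 0 0 0 1';python3 -m creep '0 0 0.02 0 0 0 1;0 0 0.04 0 0 0 1;0 0 0.06 0 0 0 1';python3 -m creep '0 0 0.02 0 0 0 1;0 0 0.04 0 0 0 1;0 0 0.06 0 0 0 1';python3 - <<'E'
from go import *
show()
E
```

```text
clock: 16.43
eef_pos: [528.3, 225.8, 249.2]
tool_rot: [-3.14, -0.002, -0.107]
force: [-0.3, -0.6, 4.4]
width: 10.7
clock: 16.68
eef_pos: [528.0, 225.5, 246.2]
tool_rot: [-3.141, -0.001, -0.107]
force: [-0.1, 0.1, 2.3]
width: 10.7
clock: 16.93
eef_pos: [527.7, 225.6, 243.7]
tool_rot: [-3.141, -0.0, -0.107]
force: [0.4, -0.2, 1.8]
width: 10.7
t 16.93 p [527.7 225.6 243.7] r [-3.1408e+00 -3.0000e-04 -1.0670e-01] F [ 0.4 -0.2  1.8] M [ 0.08 -0.09 -0.  ] w 10.7
```

```bash
python3 -m creep '0 0 0.04 0 0 0 1;0 0 0.09 0 0 0 1;0 0 0.14 0 0 0 1;0 0 0.19 0 0 0 1;0 0 0.24 0 0 0 1;0 0 0.29 0 0 0 1;0 0 0.34 0 0 0 1;0 0 0.39 0 0 0 1';python3 -m creep '0 0 0.05 0 0 0 1;0 0 0.1 0 0 0 1;0 0 0.15 0 0 0 1;0 0 0.2 0 0 0 1;0 0 0.25 0 0 0 1;0 0 0.3 0 0 0 1;0 0 0.35 0 0 0 1;0 0 0.4 0 0 0 1';python3 - <<'E'
from go import *
show()
E
```

```text
clock: 17.6
eef_pos: [527.8, 225.7, 228.1]
tool_rot: [-3.141, -0.001, -0.107]
force: [-0.3, -0.1, 2.7]
width: 10.8
clock: 18.27
eef_pos: [527.8, 225.7, 212.1]
tool_rot: [-3.141, -0.001, -0.107]
force: [0.3, 0.1, 1.4]
width: 10.6
t 18.27 p [527.8 225.7 212.1] r [-3.1406e+00 -6.0000e-04 -1.0660e-01] F [0.3 0.1 1.4] M [ 0.08 -0.02 -0.02] w 10.6
```

Through the slot with low force, so I'll keep going down.

```bash
python3 -m creep '0 0 0.05 0 0 0 1;0 0 0.1 0 0 0 1;0 0 0.15 0 0 0 1;0 0 0.2 0 0 0 1;0 0 0.25 0 0 0 1;0 0 0.3 0 0 0 1;0 0 0.35 0 0 0 1;0 0 0.4 0 0 0 1';python3 -m creep '0 0 0.05 0 0 0 1;0 0 0.1 0 0 0 1;0 0 0.15 0 0 0 1;0 0 0.2 0 0 0 1;0 0 0.25 0 0 0 1;0 0 0.3 0 0 0 1;0 0 0.35 0 0 0 1;0 0 0.4 0 0 0 1';python3 -m creep '0 0 0.04 0 0 0 1;0 0 0.08 0 0 0 1;0 0 0.12 0 0 0 1;0 0 0.12 0 0 0 1';python3 - <<'E'
from go import *
show()
for n in("scene",):
    d=ctrl.get_image(n); im=d["img"][:,:,::-1]
    c=im[140:300,340:480]
    cv2.imwrite(f"pics/{n}10c.png",cv2.resize(c,None,fx=4,fy=3.7,interpolation=cv2.INTER_CUBIC))
show()
E
```

```text
clock: 18.93
eef_pos: [527.8, 225.7, 196.2]
tool_rot: [-3.141, -0.001, -0.107]
force: [-0.3, -0.5, 1.0]
width: 11.0
clock: 19.6
eef_pos: [527.8, 225.8, 180.2]
tool_rot: [-3.141, -0.001, -0.107]
force: [0.4, 0.8, 2.1]
width: 11.1
clock: 19.93
eef_pos: [527.7, 225.6, 175.1]
tool_rot: [-3.141, -0.0, -0.107]
force: [1.2, 0.5, -1.0]
width: 10.7
t 19.93 p [527.7 225.6 175.1] r [-3.1409e+00 -3.0000e-04 -1.0650e-01] F [ 1.2  0.5 -1. ] M [ 0.08 -0.16 -0.07] w 10.7
t 19.98 p [527.8 225.5 175.1] r [-3.141e+00 -2.000e-04 -1.066e-01] F [ 0.5  0.3 -2.5] M [ 0.05 -0.12 -0.04] w 10.9
```

View pics/scene10c.png

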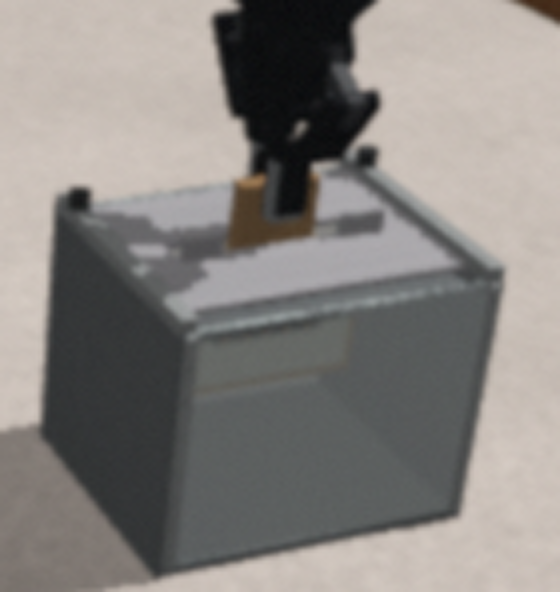

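```bash
python3 -m creep '0 0 0.04 0 0 0 1;0 0 0.08 0 0 0 1;0 0 0.12 0 0 0 1;0 0 0.12 0 0 0 1';python3 -m creep '0 0 0.04 0 0 0 1;0 0 0.08 0 0 0 1;0 0 0.1 0 0 0 1;0 0 0.1 0 0 0 1';python3 - <<'E'
from go import *
show()
E
```

```text
clock: 20.32
eef_pos: [527.8, 225.7, 170.5]
tool_rot: [-3.141, -0.001, -0.106]
force: [0.3, 0.8, 0.2]
width: 10.8
clock: 20.65
eef_pos: [527.2, 225.3, 166.1]
tool_rot: [3.141, 0.001, -0.107]
force: [-0.8, 0.8, -1.9]
width: 10.7
t 20.65 p [527.2 225.3 166.1] r [ 3.1415e+00  8.0000e-04 -1.0660e-01] F [-0.8  0.8 -1.9] M [ 0.02  0.01 -0.03] w 10.7
```

```bash
python3 -m creep '0 0 0 0 0 0 0.6;0 0 0 0 0 0 0.6;0 0 0 0 0 0 0.6;0 0 0 0 0 0 0.6;0 0 0 0 0 0 0.6';python3 - <<'E'
from go import *
show()
for n in("scene",):
    d=ctrl.get_image(n); im=d["img"][:,:,::-1]
    c=im[140:300,340:480]
    cv2.imwrite(f"pics/{n}11c.png",cv2.resize(c,None,fx=4,fy=3.7,interpolation=cv2.INTER_CUBIC))
E
```

```text
clock: 21.07
eef_pos: [527.9, 225.8, 166.8]
tool_rot: [-3.141, -0.001, -0.107]
force: [-0.4, -1.0, -0.2]
width: 34.2
t 21.07 p [527.9 225.8 166.8] r [-3.1405e+00 -7.0000e-04 -1.0670e-01] F [-0.4 -1.  -0.2] M [-0.    0.02 -0.05] w 34.2
```

View pics/scene11c.png

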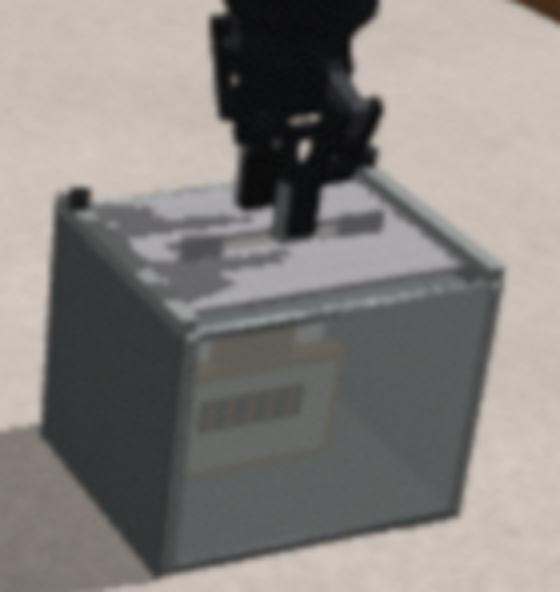

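```bash
python3 -m creep '0 0 -0.3 0 0 0 0.6;0 0 -0.9 0 0 0 0.6;0 0 -1.6 0 0 0 0.6;0 0 -2.3 0 0 0 0.6;0 0 -3 0 0 0 0.6;0 0 -3.6 0 0 0 0.6;0 0 -3.75 0 0 0 0.6;0 0 -3.75 0 0 0 0.6;0 0 -3.75 0 0 0 0.6;0 0 -3.75 0 0 0 0.6';python3 - <<'E'
from go import *
show()
for n in("scene","top"):
    d=ctrl.get_image(n); im=d["img"][:,:,::-1]
    c=im[140:300,160:480] if n=="scene" else im[90:330,90:480]
    cv2.imwrite(f"pics/{n}12c.png",cv2.resize(c,None,fx=2.4 if n=="scene" else 2,fy=2.4 if n=="scene" else 2,interpolation=cv2.INTER_CUBIC))
    print(n,[(round(float(r["score"]),2),[round(float(v)) for v in r["rect"]]) for r in ctrl.boxes_of(n,"mug")+ctrl.boxes_of(n,"tape")+ctrl.boxes_of(n,"plain_a")])
E
```

```text
clock: 21.95
eef_pos: [526.9, 225.0, 315.2]
tool_rot: [3.141, 0.002, -0.107]
force: [-0.0, -0.9, -0.7]
width: 34.5
t 21.95 p [526.9 225.  315.2] r [ 3.1409e+00  1.9000e-03 -1.0660e-01] F [-0.  -0.9 -0.7] M [ 0.06  0.02 -0.04] w 34.5
scene [(0.74, [270, 226, 321, 275]), (0.55, [334, 329, 387, 389]), (0.57, [185, 256, 220, 283])]
top [(0.95, [298, 106, 349, 161]), (0.68, [299, 105, 350, 160]), (0.64, [411, 289, 460, 304]), (0.61, [389, 215, 458, 237]), (0.29, [276, 293, 341, 338])]
```

View pics/scene12c.png

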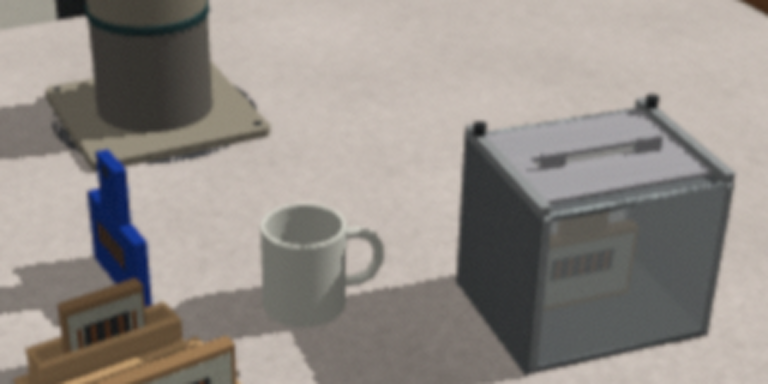

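View pics/top12c.png

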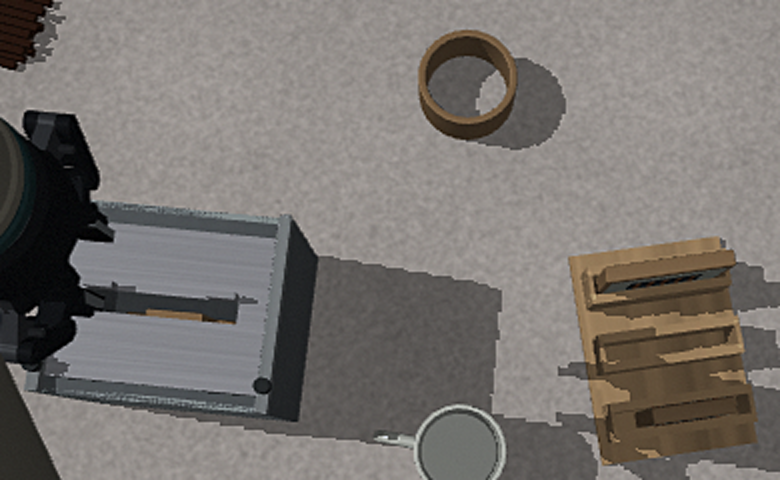

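Run:
```python
from go import *
d=ctrl.get_image("scene"); q=(527.5,225.8,-.107)
im=cv2.resize(d["img"][160:300,340:480,::-1],None,fx=4,fy=4,interpolation=cv2.INTER_CUBIC)
for (z,col) in((6,(0,255,0)),(55,(0,0,255))):
    pts,E=cub(-7,7,-55,55,z,z+75)
    P=[(proj(d,w(p,q))-(340,160)+.5)*4-.5 for p in pts]
    for i,j in E: cv2.line(im,tuple(int(v) for v in P[i]),tuple(int(v) for v in P[j]),col,1,cv2.LINE_AA)
cv2.imwrite("pics/fl.png",im)
```

```text
(no output)
```

View pics/fl.png

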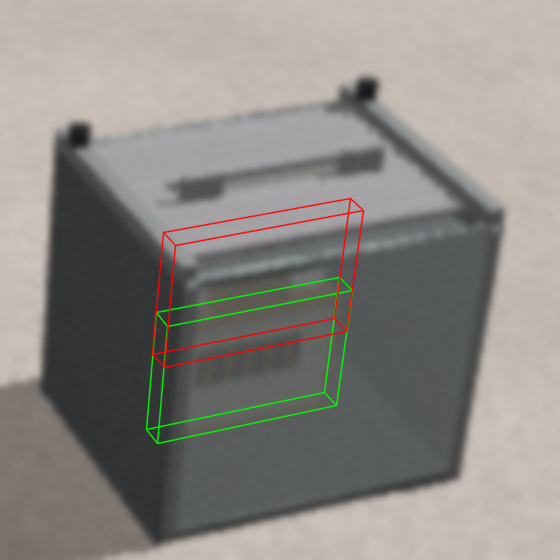

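The carton is standing on the box floor and the gripper is clear, so I'm handing the job in.

```bash
python3 -m creep '0 0 0 0 0 0 0.6;0 0 0 0 0 0 0.6;0 0 0 0 0 0 0.6'; python3 -c "
from cell import ctrl
print(ctrl.finish_job())"
```

```text
clock: 22.65
eef_pos: [527.7, 225.6, 316.8]
tool_rot: [-3.141, -0.001, -0.107]
force: [0.2, 0.6, 0.4]
width: 34.3
the job is handed in; nothing more can be done
None
```

I lifted the tabbed carton out of the rack's middle pocket and posted it, tab up, through the slot. It now stands on the floor of the sample box, and I handed the job in at about 22.7 s.

- **Finding the slot:** I slid the carton over the plate until it touched the stop lugs, at about 3 N, and then backed off about 1.5 mm. It went through the slot without catching.
- **Pushing past the cheeks:** the tool read at most 4.9 N, which is about 6 to 7 N of push once the carton's weight is added. That is below the 15 N crush-risk level.
- **Last checks:** after release the force returned to about zero. The scene picture shows the carton at the height predicted for standing on the box floor. The gripper was raised about 150 mm, clear of everything.
- **Other objects:** by eye, the mug, tape roll and plain cartons were where they started. The network boxes I compared agreed to within a few pixels, except that the mug and plain-carton searches also reported some weak or wrong matches. The blue look-alike was not touched.
- **Disagreement:** at the rack, the scene camera read about 6 mm further out in x than the top camera. I used the top camera there, and the grasp and the lug contact both came out as it predicted.

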